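# Bowl on the scale, then tare

### The job

Get the scale ready for weighing food samples: move the empty blue bowl from the chopping board onto the middle of the kitchen scale's round steel platform, gently and upright, and let go of it. Then, with the bowl standing there untouched, press the red tare button all the way down and release it; do not press tare before the bowl is on the scale. Leave the jar, water bottle, glass and plates where they are, and leave the bowl standing on the scale.

Things in the scene. Friction and masses are not known exactly. Their poses are not given: they have to be found in the camera images.
- scale: Slim white kitchen scale, fixed to the table: 240 mm (its x) by 180 mm (its y), flat top 20 mm above the table. Origin: centre of its underside. Its x points from the front strip, with the display and the red button, towards the round platform. The scale stands beside the chopping board, to its left or right, 3 to 9 mm apart, both turned alike.
- pan_center (a point): Centre of the scale's round steel platform (156 mm across, level and flush with the scale's top), 20 mm above the table, 35 mm from the scale's centre along the scale's x. Its frame is turned like the scale.
- tare_top (a point): Centre of the top face of the red round tare button (34 mm across) on the scale's front strip, at -88 mm x, -35 mm y in the scale's frame. At rest the top is 28 mm above the table, 8 mm proud of the scale's top; it goes straight down 5 mm.
- tare (a joint): Travel of the tare button in m: 0 up, 0.005 fully down. A spring pushes it back: about 2 N to start it, 5 N to hold it fully down. It counts as pressed beyond 0.0035.
- board: Light wooden chopping board, fixed: 280 mm (its x) by 220 mm (its y), 22 mm thick, so its top lies 2 mm higher than the scale's. Origin: centre of its underside.
- bowl: Empty blue ceramic bowl, loose, about 0.25 to 0.5 kg; starts upright on the chopping board. Round: foot 90 mm across, widening to 128 mm at 32 mm up and 144 mm at the rim, 55 mm high; walls 4 mm, inner floor 6 mm above its underside, about 80 mm across at the bottom inside. Origin: centre of its underside; z up through the mouth. It can be slid across from the board onto the scale (for example with closed fingers inside it, dragging on its inner wall) or held by the rim.
- bowl_center (a point): The bowl's centre, on its axis half-way up (27.5 mm above its underside).
- jar: Bystander: amber sample jar with red cap, 60 mm across, 85 mm high, loose. Origin: centre of its underside.
- water: Bystander: clear water bottle with blue cap, 72 mm across, 210 mm high, loose. Origin: centre of its underside.
- tumbler: Bystander: upturned drinking glass, 68 mm across, 100 mm high, loose. Origin: centre of its underside.
- plates: Bystander: stack of white plates, 170 mm across, 48 mm high, loose. Origin: centre of its underside.
Mind the look-alikes: they are no part of the job. Of the things shaped like the bowl, the blue one is meant.

How it is judged:
On the way, in this order (a step that is already met when the one before it is completed fails the run):
1. the bowl stands upright and still on the scale, its centre within 30 mm of the platform's centre, and the robot is not touching it (horizontal distance between bowl_center and pan_center below 0.03 m and angle between bowl_center's own z axis and vertical below 0.1 rad and contact force between bowl and scale above 1 N and contact force between each of the fingers, the arm and bowl below 0.2 N and linear speed of bowl below 0.02 m/s), for 0.2 s.
2. the tare button is pressed down more than 3.5 mm while the bowl stands there untouched (horizontal distance between bowl_center and pan_center below 0.03 m and angle between bowl_center's own z axis and vertical below 0.1 rad and contact force between bowl and scale above 1 N and contact force between each of the fingers, the arm and bowl below 0.2 N and value of joint tare above 0.0035 m), for 0.1 s.
At the end, for the whole second after the job is handed in: The bowl stands upright (within 0.1 rad) and still on the scale, its centre within 30 mm of the platform's centre, released; the tare button has come back up; jar, water bottle, glass and plates stand upright within 30 mm of where they started (all of step 1 and value of joint tare below 0.001 m and distance of each of jar, water, tumbler, plates from where it was at the start of the episode below 0.03 m and angle between each of jar, water, tumbler, plates's own z axis and vertical below 0.2 rad); the robot touches nothing.
It fails at once if tare pressed (more than 3.5 mm) while the bowl is not standing on the middle of the scale (value of joint tare above 0.0035 m and (horizontal distance between bowl_center and pan_center above 0.035 m or height (world z) of bowl_center above 0.056 m)).
It fails at once if the bowl tipped by more than 0.5 rad (angle between bowl_center's own z axis and vertical above 0.5 rad).
It fails at once if the bowl dropped or pressed onto the scale with more than 40 N (contact force between bowl and scale above 40 N).
It fails at once if jar, water bottle, glass or plates pushed more than 30 mm or tipped (not (distance of jar from where it was at the start of the episode below 0.03 m) or not (angle between jar's own z axis and vertical below 0.2 rad) or not (distance of water from where it was at the start of the episode below 0.03 m) or not (angle between water's own z axis and vertical below 0.2 rad) or not (distance of tumbler from where it was at the start of the episode below 0.03 m) or not (angle between tumbler's own z axis and vertical below 0.2 rad) or not (distance of plates from where it was at the start of the episode below 0.03 m) or not (angle between plates's own z axis and vertical below 0.2 rad)).
It also fails if it takes over 45 s, if anything falls off the work surface, if the arm or the gripper's body presses on something with over 40 N, if the wrist force passes 120 N, or if a joint passes its speed limit or range.

### The arm

A 6-joint arm with a two-finger parallel gripper is mounted at the origin on the work surface. World frame = base frame: x ahead of the robot, y to its left, z up, the work surface at z = 0. Lengths are in m, angles in rad, forces in N, time in s.
With the tool pointing down it reaches from about 0.225 to 0.875 m from the base axis. Payload 3.4 kg.
Tool frame: the origin (TCP) lies between the finger pads; the fingertips stand 8 mm ahead of it and the grasp point (between the pads) lies 11 mm behind it; z points along the fingers, y is the line along which they close (so a half turn about z gives the same grasp; the last joint's range is limited). The gripper opens to 85 mm and grips with 20 to 120 N. Pads are 22 mm wide; open, the fingers measure 114 mm over their backs; the gripper's body (76 mm by 85 mm) begins 54 mm behind the grasp point. The pads swing forward as they close: fully open they stand 13 mm farther back than shut.
Start: joints at [-1.282, 0.276, 1.505, -0, 1.361, -0.121], TCP at [0.229, -0.527, 0.239] pointing down, gripper open.
Joint ranges: [-2.89, 2.89], [-0.75, 2.08], [0.22, 2.7], [-1.18, 4.32], [0.11, 2.71], [-2.7, 2.7]. Speed limits (rad/s): [2.57, 2.57, 3.14, 3.14, 3.14, 3.14].

### API

Orientations are given as a unit quaternion [w, x, y, z].
In Python, from rig import manip, optics, finder gives the robot as it stands.
- The arm moves only by the tool servo_tool, never from a script. Its argument "increments" is a list of rows, each a list of 7 numbers: the shift along the tool's x, y, z in cm, then the turn, a rotation vector about the tool's x, y, z in degrees, then the closure, from -1 (fully open) to 1 (shut). In form: [[x, y, z, rx, ry, rz, gripper], ...]. A call has exactly 5 rows; each row shifts and turns the commanded pose from where the row before left it, along the tool's axes as they then stand; what a row does not reach is not made up. A row lasts 1/10 s, in which the tool goes at most 50 mm and 8.59 degrees, less where a joint would pass 70% of its speed; a pose out of reach is approached as far as the arm can. A call is refused whole if a number of a shift passes 5 or a number of a turn 8.59, either way. A call with a gripper value outside its range is refused whole. The fingers move at their own pace and stop on an object; "squeeze" is the grip in N (left out, the last holds). Time passes only in rows, so rows that do not move let the fingers close, or fill a call up. It gives the time, the measured TCP pose, the force, the opening and the grip force at its end, in the units of the state.
- manip.get_state(): the state, without advancing time (a new reading comes with each control period).
- optics.get_image(name): name is "side" or "top"; returns the picture (400x640x3 uint8, red, green, blue); there is no depth.
- optics.get_calibration(name): a dict with "fov_y" (degrees; the focal length in pixels is half the picture's height over the tangent of half this angle, whatever the lens; pixels are square), "cx", "cy" (the principal point, pixels), "dist_coeffs" ([k1, k2, p1, p2, k3] as OpenCV has them; the pictures are not rectified), "world_to_cam" (4x4, takes a point from world to camera coordinates). Camera axes: x right, y down, z forward; pixel columns grow to the right and rows downward; lengths in m; the calibration is good to about 2 mm. A picture is of the moment at which its call begins. get_calibration takes no time and is no camera call.
- manip.sign_off(): hands the job in; it is judged then, once.
Trained networks look in the newest picture that a camera, given by its name, has taken for a name from the list of things; names that differ only in an ending like _2 or _b are one class to them, and where a whole thing is asked for, a point or a joint stands for the part that bears it (a point fixed in the world has none). Each returns a list of dicts, best first, with "p" (0 to 1); they miss things now and then, are a little off and sometimes report something else, mostly with a low value. They report only what shows in the picture. A call takes as long as a camera call. They do not tell look-alikes from the thing itself.
- finder.silhouettes(label, camera): "region" (400x640 bool, what is visible of it) and "box" ([centre column, centre row, width, height] in pixels, round what is visible of it).
- finder.tip_of(label, camera): "at" ([column, row] in pixels: a listed point, or the origin of a listed thing).
The state is a dict: "clock": time; "qpos": joint angles; "qd": joint speeds; "effort": joint torques, N m; "position": TCP position; "ee_rot": TCP orientation; "contact_force": force on the tool from outside, world axes, zero at the start; "moment": the same for the moment, N m; "width": finger opening in m; "gripper_force": force on a finger pad.
Only numpy, scipy, OpenCV 4.12 (cv2) and the standard library are available. Lean on these libraries where they do the work, as an engineer would, in place of code of your own. Each camera call takes 0.05 s, during which the arm holds its last target. There are 200 camera calls.

## Working session

There is one attempt and no reset: what is moved stays moved. The work goes in short steps, Python scripts to look and compute and a tool call to move; the robot and the scene stay as the last step left them, time stands still between calls to the robot, and variables do not carry over. Pictures are saved under pics/ and viewed, at most 10 in all, crops included, and the job is handed in when it is done.

Besides the shell and the picture viewer there is one more tool, called as name([rows], argument=value, ...), one row to a line, values as JSON. servo_tool: Moves the arm, as the interface text tells. Its arguments: {"type":"object","properties":{"increments":{"type":"array","items":{"type":"array","items":{"type":"number"}}},"squeeze":{"type":"number"}},"required":["increments"]}

```bash
mkdir -p pics; cat > h.py <<'E'
import numpy as np, cv2
from rig import manip, optics, finder
def cal(n):
    c=optics.get_calibration(n); f=200/np.tan(np.radians(c["fov_y"])/2)
    return np.array([[f,0,c["cx"]],[0,f,c["cy"]],[0,0,1]]),np.array(c["dist_coeffs"],float),np.array(c["world_to_cam"])
def ray(n,px):
    K,d,T=cal(n); u=cv2.undistortPoints(np.array([[px]],float),K,d)[0,0]
    R=T[:3,:3]; return -R.T@T[:3,3], R.T@np.array([u[0],u[1],1])
def atz(n,px,z):
    o,v=ray(n,px); return (o+v*(z-o[2])/v[2])
def proj(n,P):
    K,d,T=cal(n); return cv2.projectPoints(np.array(P,float).reshape(-1,1,3),cv2.Rodrigues(T[:3,:3])[0],T[:3,3],K,d)[0][:,0]
def save(n,name):
    im=optics.get_image(n); cv2.imwrite("pics/"+name,im[:,:,::-1]); return im
E
python3 - <<'E'
from h import *
a=save("top","a.png"); b=save("side","b.png")
cv2.imwrite("pics/ab.png",np.vstack([a,b])[:,:,::-1][:, :])
Z=dict(pan_center=.02,tare_top=.028,scale=0,board=0,bowl=.022,bowl_center=.0495,jar=0,water=0,tumbler=0,plates=0)
for n in("top","side"):
  for l,z in Z.items():
    for r in finder.tip_of(l,n)[:3]:
        print(n,l,round(r["p"],2),np.round(r["at"]),np.round(atz(n,r["at"],z),3)[:2])
E
```

```text
top pan_center 0.59 [292. 196.] [0.616 0.099]
top tare_top 0.45 [308. 230.] [0.5   0.043]
top scale 0.74 [298. 210.] [0.573 0.08 ]
top scale 0.3 [307. 231.] [0.497 0.047]
top board 0.58 [352. 204.] [ 0.592 -0.107]
top bowl 0.91 [397. 279.] [ 0.339 -0.253]
top bowl 0.89 [362. 197.] [ 0.616 -0.142]
top bowl 0.89 [338. 133.] [ 0.841 -0.058]
top bowl_center 0.9 [266. 274.] [0.353 0.178]
top bowl_center 0.89 [364. 189.] [ 0.637 -0.144]
top bowl_center 0.7 [340. 128.] [ 0.849 -0.063]
top jar 0.37 [365. 192.] [ 0.635 -0.154]
top water 0.67 [203. 198.] [0.611 0.409]
top tumbler 0.85 [434. 196.] [ 0.623 -0.393]
top tumbler 0.59 [307. 234.] [0.49  0.048]
top tumbler 0.41 [293. 196.] [0.62  0.098]
top plates 0.62 [183. 250.] [0.431 0.468]
side pan_center 0.94 [302. 212.] [0.622 0.09 ]
side tare_top 0.59 [345. 211.] [0.507 0.025]
side tare_top 0.38 [400. 160.] [ 0.481 -0.368]
side scale 0.72 [315. 222.] [0.575 0.089]
side board 0.71 [341. 186.] [ 0.604 -0.128]
side bowl 0.98 [344. 179.] [ 0.602 -0.147]
side bowl 0.91 [427. 194.] [ 0.32  -0.207]
side bowl 0.87 [446. 168.] [ 0.316 -0.416]
side bowl_center 0.9 [374. 258.] [0.335 0.19 ]
side bowl_center 0.84 [342. 171.] [ 0.613 -0.151]
side bowl_center 0.79 [448. 165.] [ 0.304 -0.392]
side jar 0.74 [402. 162.] [ 0.482 -0.407]
side water 0.63 [236. 284.] [0.615 0.409]
side tumbler 0.81 [366. 157.] [ 0.618 -0.368]
```

View pics/a.png

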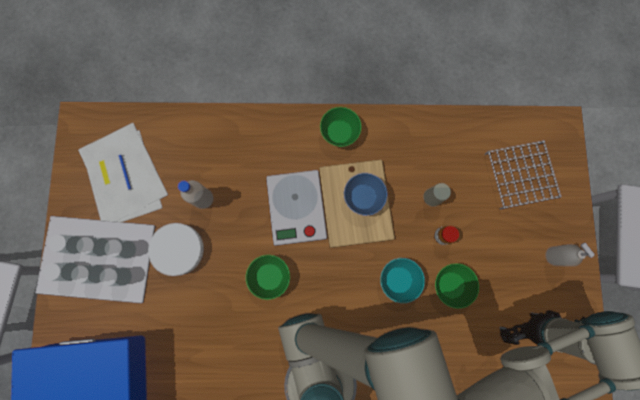

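View pics/b.png

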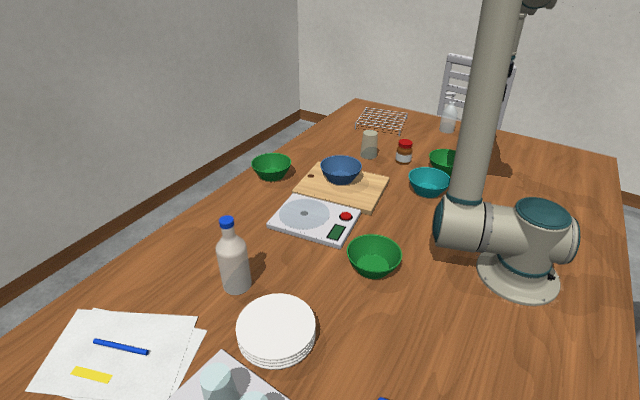

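The top view shows the scale at (297,207), with its red button at (309,231) and its platform at (295,197). The board is at (357,203). The water bottle (196,195), tumbler (438,195), jar (449,235) and plates (176,250) stand well away from both.

Bowl-shaped candidates in the top view are blue on the board (366,195), teal (403,280), and green (340,128), (268,277) and (457,286). The one on the board fits, since it is blue and stands on the chopping board. I'll confirm it in a crop and refine the poses.

```bash
python3 - <<'E'
from h import *
from scipy.optimize import least_squares
a=cv2.imread("pics/a.png"); b=cv2.imread("pics/b.png")
A=cv2.resize(a[150:300,250:450],None,fx=4,fy=4,interpolation=2)[:600,:800]
cv2.imwrite("pics/crop.png",A)
# red button
for n,im,x0,x1,y0,y1 in(("top",a,295,325,218,245),("side",b,332,360,203,225)):
    h=im.astype(int); m=(h[:,:,2]>h[:,:,1]+60)&(h[:,:,2]>h[:,:,0]+60)
    r=np.zeros_like(m); r[y0:y1,x0:x1]=1; ys,xs=np.nonzero(m&r)
    print(n,"red",xs.mean(),ys.mean(),len(xs),atz(n,(xs.mean(),ys.mean()),.026))
optics.get_image("top"); optics.get_image("side")
for n in("top","side"):
  for l,z in(("scale",.02),("board",.022)):
    for r in finder.silhouettes(l,n)[:1]:
        c=max(cv2.findContours(r["region"].astype(np.uint8),0,1)[0],key=cv2.contourArea)[:,0]
        w=np.array([atz(n,p.astype(float),z)[:2] for p in c],np.float32)
        R=cv2.minAreaRect(w*1000); print(n,l,r["p"],np.round(R[0],0),np.round(R[1]),round(R[2],1))
  for r in finder.silhouettes("bowl",n):
    bx=np.array(r["box"]); 
    P=[.6,-.15]
    # predicted silhouette outline of bowl -> compare box
    def box(p):
        t=np.linspace(0,2*np.pi,60); pts=[]
        for rr,z in((.072,.077),(.064,.054),(.045,.022)):
            pts.append(np.c_[p[0]+rr*np.cos(t),p[1]+rr*np.sin(t),0*t+z])
        q=proj(n,np.vstack(pts)); return np.r_[q.min(0),q.max(0)]
    bb=np.r_[bx[:2]-bx[2:]/2,bx[:2]+bx[2:]/2]
    s=least_squares(lambda p:box(p)-bb,P)
    print(n,"bowl",round(r["p"],2),np.round(bx),np.round(s.x,4),"res",np.round(s.fun,1))
print(manip.get_state())
E
```

```text
top red 309.0821917808219 230.76712328767124 73 [0.49715434 0.03965021 0.026     ]
side red 345.32876712328766 215.57534246575344 73 [0.49647249 0.04173587 0.026     ]
top scale 0.63 [578.  86.] [241. 179.] 7.5
top board 0.62 [ 592. -119.] [290. 227.] 7.4
top bowl 0.86 [458. 287.  44.  43.] [ 0.3181 -0.4327] res [-0.7 -1.8  0.7  1.7]
top bowl 0.73 [404. 281.  48.  46.] [ 0.3341 -0.2614] res [ 1.2 -0.1 -1.2  0.1]
top bowl 0.72 [367. 194.  46.  44.] [ 0.615  -0.1485] res [ 1.3  0.7 -1.3 -0.6]
top bowl 0.67 [267. 278.  45.  49.] [0.3408 0.1698] res [-0.2  1.4  0.2 -1.4]
side scale 0.74 [574.  96.] [249. 197.] 7.1
side board 0.85 [ 591. -107.] [291. 241.] 6.9
side bowl 0.8 [342. 171.  39.  33.] [ 0.6103 -0.1403] res [-1.4  1.1  1.4 -1.2]
side bowl 0.62 [271. 168.  40.  29.] [ 0.8271 -0.0302] res [-0.9 -0.9  0.9  0.6]
side bowl 0.61 [442. 160.  28.  25.] [ 0.3366 -0.4051] res [-6.4 -2.6  6.4  1.1]
side bowl 0.6 [374. 257.  57.  42.] [0.3378 0.1958] res [-0.2 -2.8  0.2  2.3]
side bowl 0.57 [430. 184.  43.  32.] [ 0.3255 -0.2193] res [-0.8 -0.7  0.8  0.4]
side bowl 0.3 [340. 187.  94.  49.] [ 0.5586 -0.0337] res [ 24.2  10.4 -24.2  -4.6]
{'clock': 1.5, 'qpos': array([-1.28199813e+00,  2.75894756e-01,  1.50485417e+00, -3.13387044e-05,
        1.36072587e+00, -1.20979015e-01]), 'qd': array([ 0.00036191,  0.00033194, -0.00072024,  0.00148647,  0.00057078,
       -0.00031372]), 'effort': array([-2.26526914e-03, -4.16660142e+01, -2.46096414e+01, -2.95741020e-04,
        4.15642044e-04, -8.80297435e-08]), 'position': array([ 0.22909152, -0.5274397 ,  0.23934931]), 'ee_rot': array([ 6.00058134e-05,  9.79082988e-01,  2.03461296e-01, -1.03322688e-05]), 'contact_force': array([-0.12521595, -0.60597572, -0.52028466]), 'moment': array([-0.03462531,  0.01893456,  0.03809476]), 'gripper_force': 0.0, 'width': 0.08521850532648774}
```

View pics/crop.png

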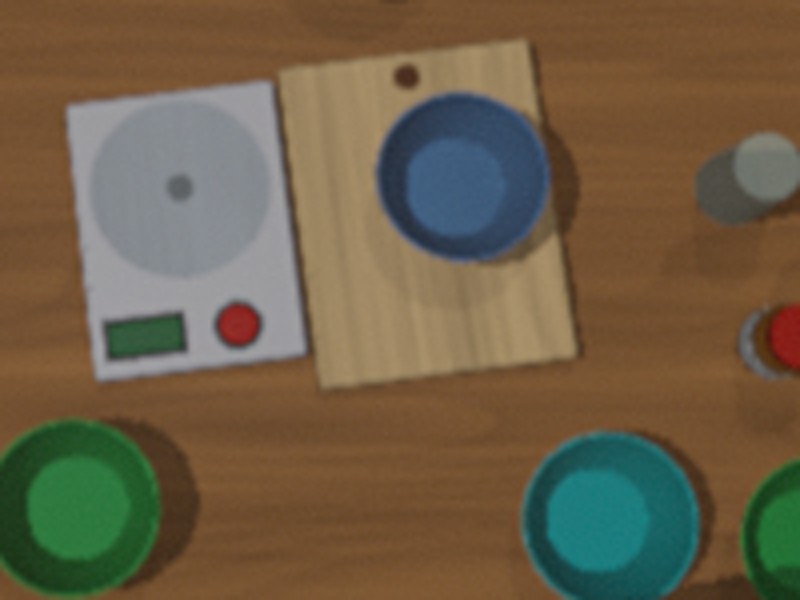

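The crop confirms it: the blue bowl is on the board at (366,194) and the platform's dot is at (295,197). In world coordinates the bowl is near (0.613, -0.145), the pan centre near (0.614, 0.091) and the button near (0.497, 0.0405). I'll drag the bowl with closed fingers inside it.

servo_tool([
  [0,0,0,0,0,7.8,1],
  [0,0,0,0,0,7.8,1],
  [0,0,0,0,0,7.9,1],
  [3.4,-3.4,0,0,0,0,1],
  [3.4,-3.4,0,0,0,0,1],
], squeeze=20)

```text
clock: 2.0
position: [0.2972, -0.4595, 0.2391]
ee_rot: [0.0, 1.0, -0.002, 0.0]
contact_force: [1.1, 0.2, -1.0]
width: 0.0124
gripper_force: 0.0
```

servo_tool([
  [3.4,-3.4,0,0,0,0,1],
  [3.4,-3.4,0,0,0,0,1],
  [3.4,-3.4,0,0,0,0,1],
  [3.4,-3.4,0,0,0,0,1],
  [3.4,-3.4,0,0,0,0,1],
])

```text
clock: 2.5
position: [0.4684, -0.288, 0.2395]
ee_rot: [0.0, 1.0, -0.0, 0.0]
contact_force: [0.8, -1.5, -0.8]
width: 0.0
gripper_force: 0.0
```

servo_tool([
  [3.4,-3.4,0,0,0,0,1],
  [3.4,-3.4,0,0,0,0,1],
  [3.4,-3.4,0,0,0,0,1],
  [3.4,-3.4,0,0,0,0,1],
  [0.9,-0.7,2,0,0,0,1],
])

```text
clock: 3.0
position: [0.6173, -0.143, 0.2216]
ee_rot: [0.0, 1.0, 0.002, 0.004]
contact_force: [0.1, -1.9, -0.3]
width: -0.0002
gripper_force: 0.0
```

servo_tool([
  [0,0,4,0,0,0,1],
  [0,0,4,0,0,0,1],
  [0,0,2,0,0,0,1],
  [0,0,0,0,0,0,1],
  [0,0,0,0,0,0,1],
])

```text
clock: 3.5
position: [0.6127, -0.1467, 0.1197]
ee_rot: [0.0, 1.0, -0.0, 0.0]
contact_force: [-0.3, 1.2, 0.0]
width: -0.0001
gripper_force: 0.0
```

```bash
python3 - <<'E'
from h import *
b=save("side","c.png"); a=save("top","c2.png")
cv2.imwrite("pics/d.png",np.hstack([cv2.resize(b[110:260,260:420],(600,562)[:2] and (400,375))[:,:,::-1],cv2.resize(a[130:280,260:420],(400,375))[:,:,::-1]]))
print(manip.get_state()["position"], proj("side",[manip.get_state()["position"],[.613,-.145,.028]]))
E
```

```text
[ 0.61359475 -0.14716741  0.12123819] [[342.08089992 152.93338196]
 [340.89808329 176.86305794]]
```

View pics/d.png

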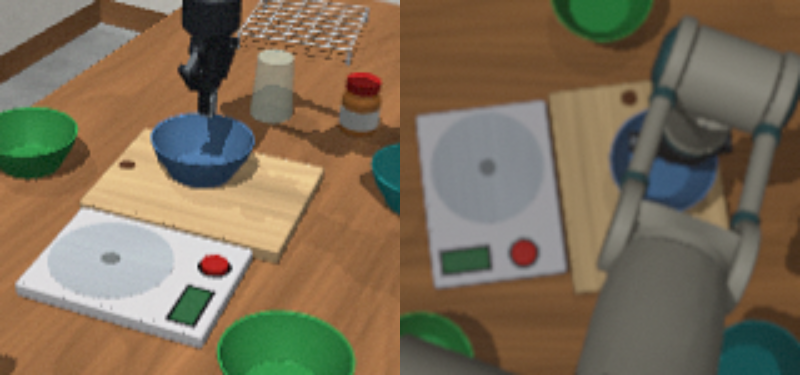

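The side picture shows the closed fingertips over the middle of the blue bowl (side pixel (342,153)). I'll descend inside it and start the drag.

servo_tool([
  [0,0,2.5,0,0,0,1],
  [0,0,2.5,0,0,0,1],
  [0,0,1.5,0,0,0,1],
  [0,0,0.9,0,0,0,1],
  [0,0,0,0,0,0,1],
])

```text
clock: 4.1
position: [0.6124, -0.1467, 0.0455]
ee_rot: [0.0, 1.0, -0.0, 0.0]
contact_force: [0.8, -0.2, -0.2]
width: 0.0002
gripper_force: 0.0
```

servo_tool([
  [0,-1,0,0,0,0,1],
  [0,-1,0,0,0,0,1],
  [0,-0.7,0,0,0,0,1],
  [0,-0.7,0,0,0,0,1],
  [0,-0.7,0,0,0,0,1],
])

```text
clock: 4.6
position: [0.6124, -0.1047, 0.0457]
ee_rot: [0.0, 1.0, 0.0, 0.0]
contact_force: [-0.5, 0.4, -0.2]
width: -0.0
gripper_force: 0.0
```

servo_tool([
  [0,-1,0,0,0,0,1],
  [0,-1,0,0,0,0,1],
  [0,-1,0,0,0,0,1],
  [0,-1,0,0,0,0,1],
  [0,-1,0,0,0,0,1],
])

```text
clock: 5.1
position: [0.6124, -0.0549, 0.0455]
ee_rot: [0.0, 1.0, -0.0, 0.0]
contact_force: [-0.1, -2.3, 2.2]
width: -0.0001
gripper_force: 1.5
```

```bash
python3 - <<'E'
from h import *
b=save("side","e.png")
cv2.imwrite("pics/e2.png",cv2.resize(b[110:260,260:420],(640,600),interpolation=2)[:,:,::-1])
print(manip.get_state()["position"])
for r in finder.tip_of("bowl","side"): print(r["p"],r["at"],atz("side",r["at"],.022))
E
```

```text
[ 0.61214418 -0.0530424   0.04536413]
0.97 [442.8, 169.3] [ 0.32255354 -0.3992229   0.022     ]
0.96 [371.1, 262.6] [0.34569717 0.18136552 0.022     ]
0.91 [269.2, 176.1] [ 0.83563901 -0.02532406  0.022     ]
0.83 [335.1, 185.3] [ 0.60816996 -0.09505059  0.022     ]
0.73 [426.2, 190.5] [ 0.33055641 -0.22855438  0.022     ]
0.28 [314.0, 220.4] [0.56770783 0.10705551 0.022     ]
```

View pics/e2.png

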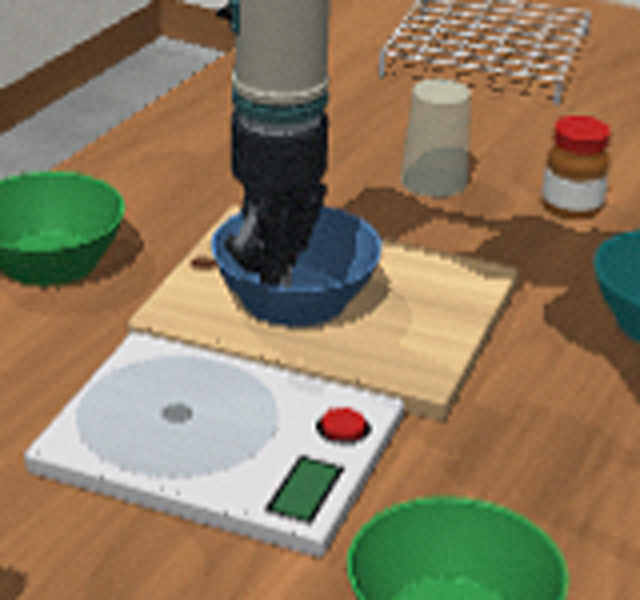

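The picture shows the bowl sliding upright with the fingers against its left inner wall. It stands at about (0.61, -0.095), roughly 41 mm behind the TCP. I'll continue over the gap.

servo_tool([
  [0,-1,0,0,0,0,1],
  [0,-1,0,0,0,0,1],
  [0,-1,0,0,0,0,1],
  [0,-1,0,0,0,0,1],
  [0,-1,0,0,0,0,1],
])

```text
clock: 5.7
position: [0.6121, -0.0046, 0.0452]
ee_rot: [-0.0, 1.0, -0.0, -0.0]
contact_force: [0.2, -1.2, -0.3]
width: -0.0002
gripper_force: 0.6
```

servo_tool([
  [0,-1,0,0,0,0,1],
  [0,-1,0,0,0,0,1],
  [0,-1,0,0,0,0,1],
  [0,-1,0,0,0,0,1],
  [0,-1,0,0,0,0,1],
])

```text
clock: 6.2
position: [0.6124, 0.0452, 0.0454]
ee_rot: [0.0, 1.0, -0.0, 0.0]
contact_force: [-0.5, -2.2, 0.0]
width: -0.0004
gripper_force: 0.9
```

servo_tool([
  [0,-1,0,0,0,0,1],
  [0,-1,0,0,0,0,1],
  [0,-1,0,0,0,0,1],
  [0,-1,0,0,0,0,1],
  [0,-1,0,0,0,0,1],
])

```text
clock: 6.7
position: [0.6127, 0.095, 0.0456]
ee_rot: [0.0, 1.0, -0.0, 0.0]
contact_force: [-0.5, -2.9, 2.5]
width: -0.0004
gripper_force: 1.9
```

```bash
python3 - <<'E'
from h import *
b=save("side","f.png")
cv2.imwrite("pics/f2.png",cv2.resize(b[110:260,260:420],(640,600),interpolation=2)[:,:,::-1])
print(manip.get_state()["position"])
for r in finder.tip_of("bowl","side"): print(r["p"],r["at"],atz("side",r["at"],.02))
E
```

```text
[0.6125132  0.09684575 0.04552535]
0.98 [370.0, 265.2] [0.34481871 0.18967144 0.02      ]
0.93 [270.1, 174.9] [ 0.83996872 -0.03606285  0.02      ]
0.9 [424.9, 192.6] [ 0.33094466 -0.2169163   0.02      ]
0.81 [444.2, 170.8] [ 0.31563064 -0.39478089  0.02      ]
0.66 [313.2, 208.1] [0.60399061 0.05317621 0.02      ]
```

View pics/f2.png

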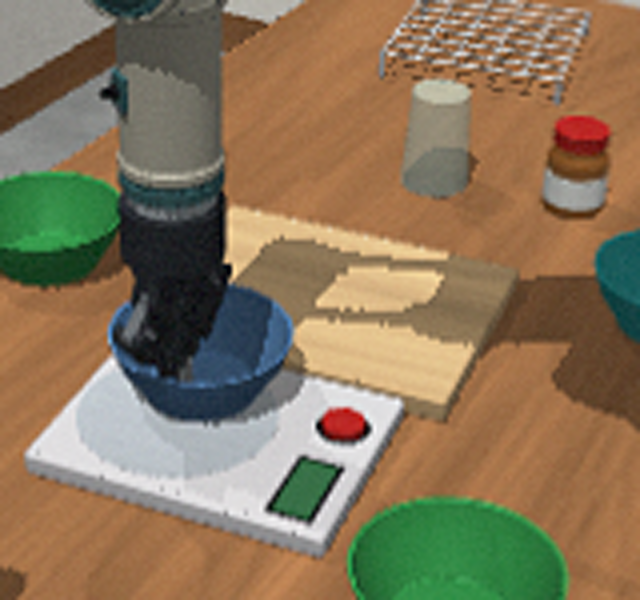

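The bowl stands upright on the scale at about y = 0.054, with the platform centre at 0.091. I'll drag it 3.7 cm further, slowing at the end, then back off and lift.

servo_tool([
  [0,-1,0,0,0,0,1],
  [0,-1,0,0,0,0,1],
  [0,-0.8,0,0,0,0,1],
  [0,-0.5,0,0,0,0,1],
  [0,-0.4,0,0,0,0,1],
])

```text
clock: 7.3
position: [0.6121, 0.132, 0.0451]
ee_rot: [0.0, 1.0, 0.0, -0.0]
contact_force: [-0.5, -1.8, 0.5]
width: -0.0001
gripper_force: 0.8
```

servo_tool([
  [0,0,0,0,0,0,1],
  [0,1,0,0,0,0,1],
  [0,1,0,0,0,0,1],
  [0,1,0,0,0,0,1],
  [0,0.8,0,0,0,0,1],
])

```text
clock: 7.8
position: [0.6123, 0.0919, 0.0453]
ee_rot: [0.0, 1.0, -0.001, -0.0]
contact_force: [-0.2, -1.5, -0.3]
width: 0.0002
gripper_force: 0.0
```

servo_tool([
  [0,0,-1,0,0,0,1],
  [0,0,-3,0,0,0,1],
  [0,0,-4,0,0,0,1],
  [0,0,-4,0,0,0,1],
  [0,0,-2,0,0,0,1],
])

```text
clock: 8.3
position: [0.6141, 0.0936, 0.1903]
ee_rot: [-0.0, 1.0, -0.0, 0.004]
contact_force: [0.4, 0.1, 0.1]
width: -0.0002
gripper_force: 0.0
```

servo_tool([
  [-4,0,0,0,0,0,1],
  [-4,0.5,0,0,0,0,1],
  [-3.6,4.5,0,0,0,0,1],
  [0,0,0,0,0,0,1],
  [0,0,0,0,0,0,1],
])

```text
clock: 8.8
position: [0.501, 0.049, 0.1865]
ee_rot: [-0.0, 1.0, -0.001, 0.001]
contact_force: [1.8, 0.3, 0.0]
width: 0.0002
gripper_force: 0.0
```

```bash
python3 - <<'E'
from h import *
b=save("side","g.png"); a=save("top","g2.png")
cv2.imwrite("pics/g3.png",np.hstack([cv2.resize(b[130:280,260:420],(400,375))[:,:,::-1],cv2.resize(a[130:280,240:400],(400,375))[:,:,::-1]]))
print(manip.get_state()["position"])
for n in("side","top"):
  for r in finder.tip_of("bowl",n): print(n,r["p"],r["at"],atz(n,r["at"],.02))
E
```

```text
[0.50226736 0.04966006 0.18609434]
side 0.95 [371.0, 265.4] [0.34226399 0.18898895 0.02      ]
side 0.92 [426.6, 189.2] [ 0.33260365 -0.24018313  0.02      ]
side 0.81 [271.3, 176.7] [ 0.82895268 -0.02850556  0.02      ]
side 0.69 [305.0, 212.3] [0.61401117 0.08500784 0.02      ]
side 0.64 [442.5, 170.7] [ 0.32125442 -0.39210588  0.02      ]
side 0.4 [305.5, 210.3] [0.61829754 0.07550244 0.02      ]
top 0.82 [268.4, 276.6] [0.34469386 0.17295397 0.02      ]
top 0.79 [451.1, 285.4] [ 0.31962413 -0.43210901  0.02      ]
top 0.73 [400.8, 278.3] [ 0.34185029 -0.26579763  0.02      ]
top 0.7 [337.7, 134.2] [ 0.83891554 -0.0578059   0.02      ]
top 0.62 [292.7, 196.1] [0.61624963 0.09686317 0.02      ]
```

View pics/g3.png

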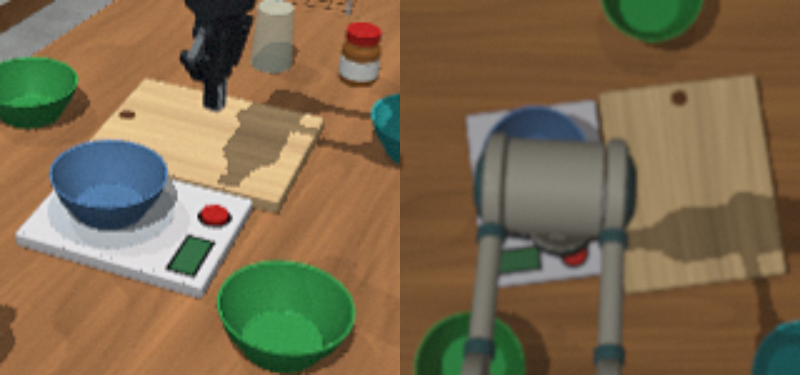

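The bowl stands upright and centred on the platform at about (0.615, 0.091), within a centimetre of the middle and untouched. Next I'll line up over the button and come down.

servo_tool([
  [-0.5,0.9,0,0,0,0,1],
  [0,0,4,0,0,0,1],
  [0,0,4,0,0,0,1],
  [0,0,4,0,0,0,1],
  [0,0,1,0,0,0,1],
])

```text
clock: 9.5
position: [0.4928, 0.0403, 0.0516]
ee_rot: [-0.0, 1.0, -0.0, -0.004]
contact_force: [-1.8, 0.5, 0.1]
width: 0.0002
gripper_force: 0.0
```

servo_tool([
  [0,0,0,0,0,0,1],
  [0,0,0,0,0,0,1],
  [0,0,0.4,0,0,0,1],
  [0,0,0.4,0,0,0,1],
  [0,0,0,0,0,0,1],
])

```text
clock: 10.0
position: [0.4963, 0.0404, 0.0477]
ee_rot: [0.0, 1.0, -0.0, 0.0]
contact_force: [0.0, 0.0, 0.2]
width: -0.0002
gripper_force: 0.0
```

servo_tool([
  [0,0,0.5,0,0,0,1],
  [0,0,0.5,0,0,0,1],
  [0,0,0.3,0,0,0,1],
  [0,0,0.3,0,0,0,1],
  [0,0,0,0,0,0,1],
])

```text
clock: 10.5
position: [0.496, 0.0404, 0.0313]
ee_rot: [0.0, 1.0, -0.0, -0.0]
contact_force: [-0.8, -0.4, 4.7]
width: 0.0
gripper_force: 2.2
```

servo_tool([
  [0,0,0.1,0,0,0,1],
  [0,0,0,0,0,0,1],
  [0,0,0,0,0,0,1],
  [0,0,0,0,0,0,1],
  [0,0,0,0,0,0,1],
])

```text
clock: 11.0
position: [0.496, 0.0404, 0.031]
ee_rot: [0.0, 1.0, -0.0, 0.0]
contact_force: [-1.3, 0.1, 8.0]
width: -0.0004
gripper_force: 4.4
```

servo_tool([
  [0,0,-0.5,0,0,0,1],
  [0,0,-1,0,0,0,1],
  [0,0,-3,0,0,0,1],
  [0,0,-4,0,0,0,1],
  [0,0,-4,0,0,0,1],
])

```text
clock: 11.5
position: [0.4955, 0.0405, 0.1565]
ee_rot: [-0.0, 1.0, -0.0, -0.001]
contact_force: [1.2, -0.1, 0.2]
width: -0.0001
gripper_force: 0.0
```

servo_tool([
  [-4,0,-2,0,0,0,1],
  [-4,0,0,0,0,0,1],
  [0,0,0,0,0,0,1],
  [0,0,0,0,0,0,1],
  [0,0,0,0,0,0,1],
])

```text
clock: 12.0
position: [0.4171, 0.0404, 0.1756]
ee_rot: [0.0, 1.0, -0.0, 0.001]
contact_force: [0.2, 0.2, -0.8]
width: -0.0001
gripper_force: 0.0
```

```bash
python3 - <<'E'
from h import *
save("side","z.png")
for r in finder.tip_of("bowl","side"): print(r["p"],r["at"],atz("side",r["at"],.02))
E
```

```text
0.97 [425.4, 192.4] [ 0.32988009 -0.21898308  0.02      ]
0.89 [444.6, 170.6] [ 0.31476389 -0.39701834  0.02      ]
0.69 [305.6, 214.0] [0.60773533 0.09133902 0.02      ]
0.58 [270.7, 176.3] [ 0.83239174 -0.02955793  0.02      ]
0.58 [370.9, 264.3] [0.34420083 0.18543357 0.02      ]
```

View pics/z.png

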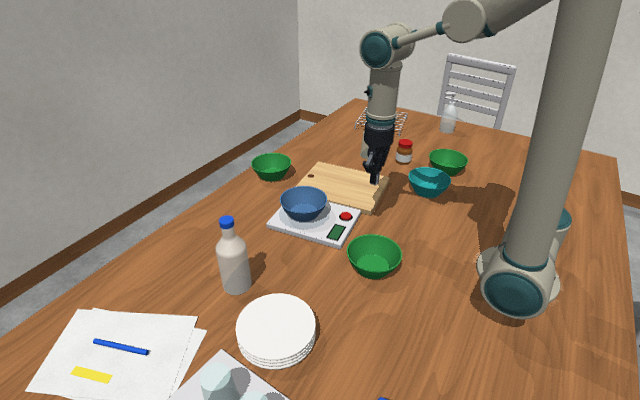

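The bowl stands on the platform at side pixel (304,205). The button at (345,216) is back up, the arm is clear and the bystanders haven't moved. The press reached the stop at 8 N.

```bash
python3 -c "
from rig import manip; print(manip.sign_off())"
```

```text
the job is handed in; nothing more can be done
None
```

I slid the blue bowl onto the middle of the scale and let go of it upright, then pressed the tare button fully down (8 N) and released it, moved the arm clear and handed the job in; the hand-in reported no verdict.

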